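# Clamp a bisque vase in the decorating jig to the set spring tension

## Task

Stand the tall narrow-necked bisque vase upright on the jig between the sprung pad and the two rest posts, slide it gently home against both posts, and let go of it. Then turn the tension knob clockwise until the pad presses on the vase and the sprung lever's pointer stands on the long set mark; never run the pointer well past the mark, because the soft bisque would crack. Work only by the knob: do not push on the lever, and do not force the knob down on its sprung stem, leave the other things where they are, and let go at the end.

Things in the scene. Friction and masses are not known exactly. Their poses are not given: they have to be found in the camera images.
- vase: The tall narrow-necked bisque (off-white) vase, solid, 0.2 to 0.42 kg, loose, upright on the table at the start. 102 mm tall: straight round body 60 mm in diameter up to 66 mm, shoulder to 76 mm, neck 32 mm in diameter from 76 to 92 mm, lip 40 mm in diameter from 96 mm up. Origin: centre of its underside; z up. Not to be confused with the squat pot.
- jig: The grey holding jig, fixed to the table at a place and yaw that vary: plate 185 x 360 mm, 12 mm thick; origin on the table in the plate, z up. Along its own y from - to +: gearbox (56 mm square, top 55 mm above the table) with the tension knob, carriage with the sprung lever, vase seat, two posts (20 mm in diameter, tops 67 mm above the table, axes 28 mm beyond the seat in y and 28 mm to either side in x).
- seat (a point): Where the vase's underside centre is when it is home against both posts: on the plate's top face, 12 mm above the table. Axes are the jig's; the pad drives the vase in +y. At the start the pad stands 14 to 18 mm short of a vase that is home: set the vase down some 6 mm short of the seat (in -y), then slide it home by feel; held by the neck it tilts; the pad alone may jam it on one post.
- knob: The black tension knob on the gearbox; vertical axis, origin on it 56 mm above the table. Disc 48 mm in diameter up to 9 mm above the origin; on it a straight grip bar 46 mm long along the knob's own x, 14 mm thick along its y, from 8 to 42 mm above the origin. Clockwise from above drives the carriage and pad towards the vase. It takes several grasps and stays where it is left. Its stem is sprung: it sinks 1 mm per 3 N of downward push beyond about 2 N; it must not sink 5 mm.
- knob_grip (a point): On the knob's axis, 34 mm above the knob's origin (90 mm above the table): the height to grip the bar. Axes as the knob's. The knob has up to 1.2 rad of loose play on its spindle and stands anywhere in it at the start; past the play it drives the carriage 10 mm per rad against about 0.1 N m, rising to 0.15 N m at the mark.
- lever: The steel sprung lever on the carriage; turns about the vertical axis through its origin. One arm, 35 mm in its -x, carries the rubber pad (22 mm ball, 40 mm above the table, face 17 mm in +y) facing to the vase; the other, in +x, is the pointer. It stands along the jig's x until the pad meets the vase, then turns against its spring, 0.5 N m per rad; on the mark it is at 0.35 rad, about 5 N on the pad. Top below 50 mm.
- pointer_tip (a point): On the pointer, 80 mm from the lever's pivot (the pointer ends at 81 mm), 38 mm above the table.
- mark (a point): The middle of the long black set mark (26 x 3 mm) on the scale plate that rides on the carriage, at the pointer's height, 80 mm from the lever's pivot. Axes are the jig's. With the spring relaxed (short tick) the pointer tip is 27 mm short of it in -y; it comes to it in +y, about 22 mm per rad of driven knob turn once the vase is home.
- squat_pot: Bystander: squat wide-mouthed off-white pot, 74 mm in diameter, 66 mm tall, loose; origin under its centre.
- cup_a: Bystander: white plastic cup, 68 mm in diameter, 85 mm tall; origin under its centre.
- cup_b: Bystander: clear plastic cup, 68 mm in diameter, 85 mm tall; origin under its centre.
- bowl: Bystander: white bowl, 110 mm in diameter, 50 mm tall; origin under its centre.
- jar: Bystander: clear jar with a lid, 64 mm in diameter, 75 mm tall; origin under its centre.
- brush: Bystander: paint brush lying on the table, 190 mm long.
- bat: Bystander: plaster disc, 90 mm in diameter, 18 mm thick; origin under its centre.

How it is judged:
On the way, in this order (a step that is already met when the one before it is completed fails the run):
1. the vase stands upright on the jig plate, home against the posts, let go, with the spring still relaxed (horizontal distance between vase and seat below 0.006 m and height (world z) of vase below 0.017 m and angle between vase's own z axis and vertical below 0.1 rad and contact force between the fingers and vase below 0.1 N and y of pointer_tip in the frame of mark below -0.02 m), for 0.2 s.
2. the pad holds the vase against the posts and the pointer stands on the set mark (horizontal distance between vase and seat below 0.005 m and height (world z) of vase below 0.017 m and angle between vase's own z axis and vertical below 0.1 rad and y of pointer_tip in the frame of mark between -0.003 and 0.003 m and contact force between lever and vase above 2 N), for 0.2 s.
At the end, for the whole second after the job is handed in: The vase stands upright (within 0.1 rad) on the jig plate within 5 mm of the seat point, at rest; the pad presses it with more than 2 N and the pointer tip is within 3 mm of the set mark, at rest with the knob let go (all of step 2 and linear speed of vase below 0.01 m/s and angular speed of lever below 0.05 rad/s); the robot touches nothing.
It fails at once if the pointer runs more than 12 mm past the set mark (bisque cracked) (y of pointer_tip in the frame of mark above 0.012 m).
It fails at once if the robot pushes on the sprung lever with more than 3 N (contact force between any of the arm, the fingers and lever above 3 N).
It fails at once if the knob is pressed down by more than 5 mm on its sprung stem (z of knob_grip in the frame of jig below 0.085 m).
It fails at once if the vase is knocked or pushed against the jig with more than 60 N, or tipped by more than 0.5 rad (contact force between vase and jig above 60 N or angle between vase's own z axis and vertical above 0.5 rad).
It fails at once if another thing on the table is shifted by more than 40 mm (distance of any of squat_pot, cup_a, cup_b, bowl, jar, brush, bat from where it was at the start of the episode above 0.04 m).
It also fails if it takes over 70 s, if anything falls off the work surface, if the arm or the gripper's body presses on something with over 40 N, if the wrist force passes 120 N, or if a joint passes its speed limit or range.

## Robot

A 6-joint arm with a two-finger parallel gripper is mounted at the origin on the work surface. World frame = base frame: x ahead of the robot, y to its left, z up, the work surface at z = 0. Lengths are in m, angles in rad, forces in N, time in s.
With the tool pointing down it reaches from about 0.375 to 0.9 m from the base axis. Payload 3.1 kg.
Tool frame: the origin (TCP) lies at the very end of the fingers, on their centre line; the grasp point (between the pads) lies 19 mm behind it (manip.hold_point_z is the distance from the TCP to the grasp point, in m); y points along the fingers, z is the direction in which the jaws open and shut, and the axes are right-handed (so a half turn about y gives the same grasp; the last joint's range is limited). The gripper opens to 85 mm and grips with 20 to 120 N. Pads are 22 mm wide; open, the fingers measure 114 mm over their backs; the gripper's body (76 mm by 85 mm) begins 54 mm behind the grasp point. The pads swing forward as they close: fully open they stand 13 mm farther back than shut.
Start: joints at [0.991, 0.527, 1.433, -0, 1.181, -0.178], TCP at [0.244, 0.575, 0.231] pointing down, gripper open.
Joint ranges: [-3.08, 3.08], [-0.75, 2.2], [0.22, 2.44], [-1.43, 4.57], [0, 2.65], [-2.85, 2.85]. Speed limits (rad/s): [2.79, 2.79, 3.14, 3.14, 3.14, 3.14].

## Interface

Orientations are given as a unit quaternion [x, y, z, w].
In Python, from station import manip, eyes, workorder gives the robot as it stands. The module is installed in compiled form; this text tells all that it offers.
- The arm moves only by the shell command python3 -m jog 'ROWS' [OPENING] [FORCE]. ROWS is JSON, a list of rows, each a list of 2 entries, a list of its own where there are three numbers: the shift along the tool's x, y, z in cm, then the turn about the tool's y in rad. A call has 1 to 20 rows; each row is the pose to reach, as a shift and turn from the pose commanded when the call began, along the tool's axes at that moment; what a row does not reach only later rows make up. A row lasts 1/12 s, in which the tool goes at most 41.7 mm and 7.16 degrees, less where a joint would pass 70% of its speed; a pose out of reach is approached as far as the arm can. A call with a gripper value outside its range is refused whole. OPENING is the finger opening in cm, from 0 to 8.54, set as the call begins (- or left out, the last holds). The fingers move at their own pace and stop on an object; FORCE is the grip in N (left out, the last holds). Time passes only in rows, so rows that repeat a pose let the fingers close. It gives the time, the measured TCP pose, the force and the opening at its end, in the units of the state.
- manip.sense(): the state, without advancing time (a new reading comes with each control period).
- eyes.snapshot(name): name is "scene" or "side" or "wrist"; returns a dict with "frame" (480x640x3 uint8, red, green, blue), "vfov" (degrees; the focal length in pixels is half the picture's height over the tangent of half this angle, whatever the lens; pixels are square), "cx", "cy" (the principal point, pixels), "rvec" (rotation vector, rad) and "tvec" (3), from world to camera coordinates, as OpenCV has them. Camera axes: x right, y down, z forward; pixel columns grow to the right and rows downward; lengths in m; the calibration is good to about 2 mm. A picture is of the moment at which its call begins. There is no depth.
- workorder.sign_off(): hands the job in, once; it reports no verdict.
The state is a dict: "t": time; "q": joint angles; "qd": joint speeds; "tau": joint torques, N m; "tcp_pos": TCP position; "tool_rot": TCP orientation; "force": force on the tool from outside, world axes, zero at the start; "ft_torque": the same for the moment, N m; "finger_gap": opening from 0.0 (shut) to 1.0 (fully open).
Only numpy, scipy, OpenCV 4.12 (cv2) and the standard library are available. Lean on these libraries where they do the work, as an engineer would, in place of code of your own. Each camera call takes 0.05 s, during which the arm holds its last target. There are 200 camera calls.

## Working session

There is one attempt and no reset: what is moved stays moved. The work goes in short steps, Python scripts to look and compute and a shell command to move; the robot and the scene stay as the last step left them, time stands still between calls to the robot, and variables do not carry over. Pictures are saved under pics/ and viewed, about 8 in all and at most 12, crops included, and the job is handed in when it is done.

```bash
mkdir -p pics
cat > h.py <<'E'
from station import manip, eyes, workorder
import numpy as np, cv2
from scipy.spatial.transform import Rotation as R
def snap(n,save=None):
    s=eyes.snapshot(n)
    if save: cv2.imwrite('pics/'+save,s['frame'][:,:,::-1])
    np.savez('last_%s.npz'%n,**s)
    return s
def load(n): return dict(np.load('last_%s.npz'%n))
def K(s):
    f=240/np.tan(np.radians(float(s['vfov']))/2); return f
def ray(s,u,v,z):
    f=K(s); Rm=R.from_rotvec(s['rvec']).as_matrix(); c=-Rm.T@s['tvec']
    d=Rm.T@np.array([(u-s['cx'])/f,(v-s['cy'])/f,1]); return c+d*(z-c[2])/d[2]
def proj(s,p):
    f=K(s); q=R.from_rotvec(s['rvec']).as_matrix()@np.array(p)+s['tvec']; return np.array([s['cx']+f*q[0]/q[2],s['cy']+f*q[1]/q[2]])
E
python3 - <<'E'
from h import *
for n in ['scene','side']:
    s=snap(n,n+'0.png'); Rm=R.from_rotvec(s['rvec']).as_matrix(); print(n,s['vfov'],-Rm.T@s['tvec'],Rm[2])
st=manip.sense(); print(st['t'],st['tcp_pos'],R.from_quat(st['tool_rot']).as_matrix(),st['force'],manip.hold_point_z)
E
```

```text
scene 52.564051294779446 [1.03107895 0.49315335 0.92699459] [-0.43859542 -0.459697   -0.77221288]
side 43.41349151939379 [-0.02924053 -0.83557934  1.10484645] [ 0.3976892   0.57280386 -0.71675591]
0.1 [0.24402119 0.5747026  0.23042655] [[ 9.20354678e-01 -1.09008506e-03  3.91083212e-01]
 [-3.91084563e-01 -1.63824765e-03  9.20353291e-01]
 [-3.62572219e-04 -9.99998064e-01 -1.93408433e-03]] [ 1.15539843 -0.47040221 -0.60895234] 0.0187
```

View pics/scene0.png

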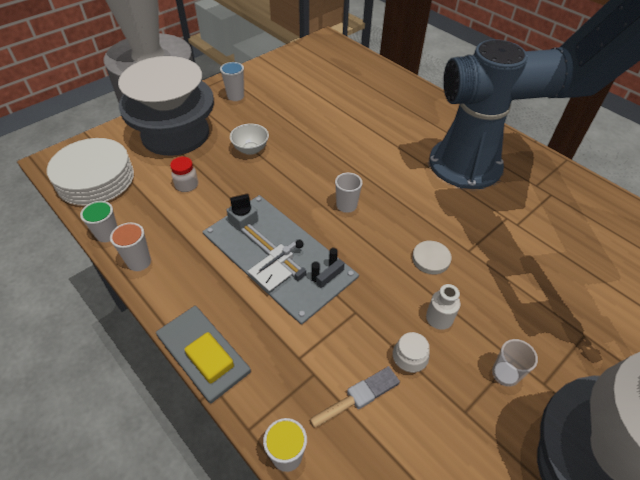

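View pics/side0.png

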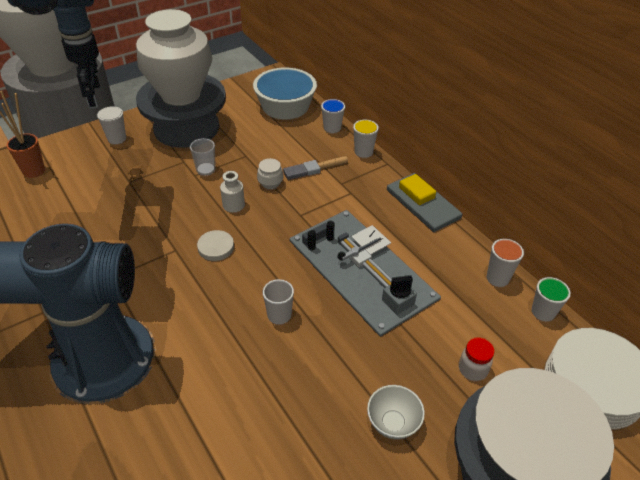

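The scene view shows the vase at about (443,307), with its lip at (449,293). The jig plate spans (206..356, 200..317), with the knob at (240,205) and the posts at (316,271) and (332,258). In the side view the vase is at (232,192), the knob at (401,287) and the posts at (310,240) and (330,230). Next I enlarge these for precise pixels.

Run:
```python
from h import *
a=load('scene'); b=load('side')
def crop(s,x,y,w,h,k): return cv2.resize(s['frame'][y:y+h,x:x+w,::-1],None,fx=k,fy=k,interpolation=cv2.INTER_CUBIC)
A=crop(a,200,190,160,100,2.5); B=crop(b,290,200,160,100,2.5)  # not full
A=crop(a,200,190,160,130,2.5);B=crop(b,285,200,160,130,2.5)
C=crop(a,420,280,50,54,5);D=crop(b,210,168,50,54,5)
o=np.zeros((600,800,3),np.uint8); o[:325,:400]=A;o[:325,400:]=B;o[325:595,:250]=C;o[325:595,400:650]=D
cv2.imwrite('pics/z.png',o)
# plate mask on plane
for n,s,box in (('scene',a,(195,190,170,135)),('side',b,(280,200,170,140))):
    f=s['frame'].astype(int); hsv=cv2.cvtColor(s['frame'],cv2.COLOR_RGB2HSV)
    x,y,w,h=box; m=np.zeros(f.shape[:2],np.uint8)
    m[y:y+h,x:x+w]=((hsv[...,1]<70)&(hsv[...,2]<170))[y:y+h,x:x+w]
    m=cv2.morphologyEx(m,cv2.MORPH_OPEN,np.ones((3,3)))
    c=max(cv2.findContours(m,0,1)[0],key=cv2.contourArea)
    hull=cv2.convexHull(c)[:,0]; P=np.array([ray(s,u,v,.012)[:2] for u,v in hull]).astype(np.float32)
    print(n,cv2.minAreaRect(P*1000), cv2.approxPolyDP(cv2.convexHull(c),5,True)[:,0].tolist())
```

```text
scene ((609.0946655273438, -115.1942138671875), (199.47193908691406, 401.54840087890625), 2.2315683364868164) [[231, 198], [261, 196], [335, 249], [358, 276], [300, 323], [203, 233]]
side ((609.2745361328125, -100.88137817382812), (192.41531372070312, 361.96405029296875), 2.1708085536956787) [[291, 237], [348, 211], [439, 298], [379, 335]]
```

View pics/z.png

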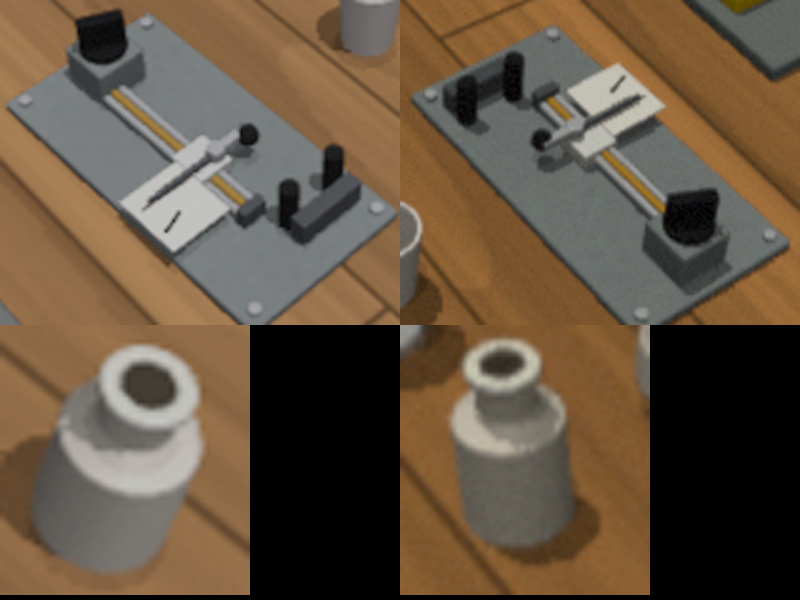

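Run:
```python
from h import *
a=load('scene'); b=load('side')
def sc(u,v,z): return ray(a,200+u/2.5,190+v/2.5,z)
def si(u,v,z): return ray(b,285+(u-400)/2.5,200+v/2.5,z)
np.set_printoptions(precision=4,suppress=True)
for n,p,q,z in [('s1',(146,22),(641,314),.014),('s2',(25,100),(770,235),.014),('s3',(377,207),(431,95),.014),('s4',(254,308),(553,33),.014),('postA',(289,185),(513,57),.067),('postB',(333,151),(466,80),.067),
 ('padball',(249,134),(541,140),.042),('knobL',(79,19),(716,191),.098),('knobR',(122,13),(664,198),.098),('ptip',(147,207),(641,97),.038),('markc',(173,221),(618,84),.034)]:
    print(n,sc(*p,z)[:2],si(*q,z)[:2])
print('lip',ray(a,449.8,292.6,.102),ray(b,230.6,176,.102))
```

```text
s1 [ 0.5409 -0.2655] [ 0.5391 -0.2661]
s2 [ 0.6957 -0.2593] [ 0.6948 -0.2606]
s3 [0.5274 0.0645] [0.5269 0.0625]
s4 [0.6826 0.0701] [0.6831 0.0699]
postA [0.5979 0.0206] [0.5954 0.0193]
postB [0.5427 0.0186] [0.5391 0.0177]
padball [ 0.5735 -0.0624] [ 0.569  -0.0679]
knobL [ 0.6311 -0.2408] [ 0.6319 -0.2414]
knobR [ 0.5958 -0.2203] [ 0.5884 -0.2228]
ptip [ 0.6947 -0.0617] [ 0.6874 -0.0716]
markc [ 0.6854 -0.0366] [ 0.6818 -0.042 ]
lip [0.4603 0.2751 0.102 ] [0.4562 0.2696 0.102 ]
```

Run:
```python
from h import *
np.set_printoptions(precision=3,suppress=True)
b=load('side'); a=load('scene')
for n,u,v,z in [('bigvase base',187,130,0),('left',150,125,0),('right',225,125,0),('bat',215,245,.018),('pot',270,168,.066),('cupA',279,290,.085),('cupB',203,145,.085),('cup left',112,115,.085)]: print(n,ray(b,u,v,z)[:2])
for s,bx in ((a,(420,280,50,54)),(b,(210,168,50,54))):
    x,y,w,h=bx; hsv=cv2.cvtColor(s['frame'],cv2.COLOR_RGB2HSV)[y:y+h,x:x+w]
    m=((hsv[...,1]<75)&(hsv[...,2]>60)).astype(np.uint8); m=cv2.morphologyEx(m,2,np.ones((3,3)))
    c=max(cv2.findContours(m,0,1)[0],key=cv2.contourArea)[:,0]+[x,y]
    print('vase contour',c.min(0),c.max(0))
    top=c[c[:,1]<c[:,1].min()+10]; print('lip cols',top[:,0].min(),top[:,0].max())
    bl=c[(c[:,1]>c[:,1].max()-18)]; print('body cols',bl[:,0].min(),bl[:,0].max())
    for q in [(.458,.272,.102),(.458,.272,0)]: print(proj(s,q))
```

```text
bigvase base [0.496 0.647]
left [0.411 0.732]
right [0.606 0.608]
bat [0.341 0.149]
pot [0.579 0.282]
cupA [ 0.373 -0.107]
cupB [0.462 0.446]
cup left [0.303 0.716]
vase contour [426 284] [460 328]
lip cols 434 459
body cols 426 457
[449.282 291.008]
[439.096 316.765]
vase contour [220 171] [244 211]
lip cols 223 238
body cols 221 244
[230.786 175.24 ]
[234.113 204.475]
```

```bash
python3 -m jog '[[[8,0,-5],0.3],[[16,0,-10],0.6],[[24,0,-15],0.9],[[31.5,1,-19.5],1.131],[[31.5,1,-19.5],1.131],[[31.5,1,-19.5],1.131],[[31.5,1,-19.5],1.131],[[31.5,1,-19.5],1.131],[[31.5,1,-19.5],1.131],[[31.5,1,-19.5],1.131],[[31.5,1,-19.5],1.131],[[31.5,1,-19.5],1.131],[[31.5,1,-19.5],1.131]]' 8.5 30
python3 - <<'E'
from h import *
s=snap('wrist','w1.png'); st=manip.sense(); np.set_printoptions(precision=4,suppress=True)
Rm=R.from_rotvec(s['rvec']).as_matrix(); print(-Rm.T@s['tvec'],Rm[2],s['vfov'])
print(st['t'],st['tcp_pos'],R.from_quat(st['tool_rot']).as_matrix(),st['q'],st['force'])
print(proj(s,(.458,.272,.102)),proj(s,st['tcp_pos']))
E
```

```text
t: 1.18
tcp_pos: [0.457, 0.2734, 0.2211]
tool_rot: [0.51, -0.49, 0.49, -0.51]
force: [-0.2, 0.7, -0.1]
finger_gap: 0.994
[0.4554 0.35   0.3631] [ 0.0109 -0.2982 -0.9544] 68.26318039136949
1.2333 [0.4569 0.2736 0.2212] [[ 0.0406 -0.0008  0.9992]
 [-0.9992  0.      0.0406]
 [-0.     -1.     -0.0008]] [0.3294 0.417  1.6748 0.0003 1.0505 0.2887] [-0.1983  0.3766  0.1404]
[313.209  237.3023] [310.4883 310.1253]
```

View pics/w1.png

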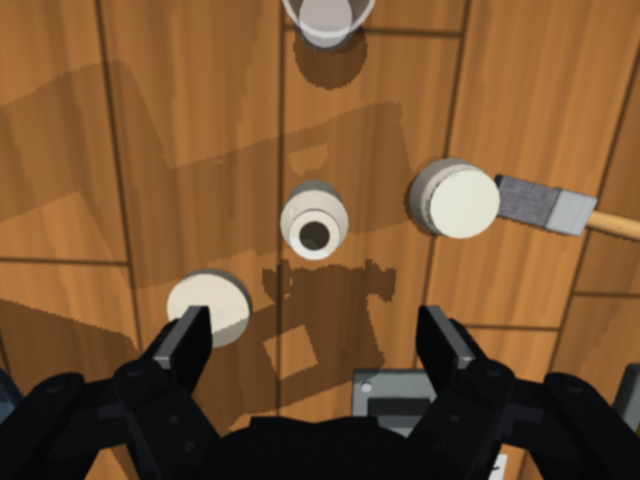

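The wrist view shows the lip centred at (314.5,235), against a prediction of (313,237). That puts the vase near (0.459, 0.274), with clear space for the jaws along x. Next I descend and grip the body.

```bash
python3 -m jog '[[[0,3,0.2],0],[[0,6,0.2],0],[[0,9,0.2],0],[[0,12,0.2],0],[[0,14.5,0.2],0],[[0,16.5,0.2],0],[[0,18,0.2],0],[[0,18.3,0.2],0],[[0,18.3,0.2],0]]' 8.5 30
python3 -m jog '[[[0,0,0],0],[[0,0,0],0],[[0,0,0],0],[[0,0,0],0],[[0,0,0],0],[[0,0,0],0],[[0,0,0],0],[[0,0,0],0],[[0,0,0],0],[[0,0,0],0]]' 4 30
python3 -m jog '[[[0,-0.5,0],0],[[0,-1,0],0],[[0,-2,0],0],[[0,-4,0],0],[[0,-6,0],0],[[0,-8,0],0],[[0,-10,0],0],[[0,-10,0],0],[[0,-10,0],0]]'
```

```text
t: 1.98
tcp_pos: [0.4587, 0.2735, 0.0374]
tool_rot: [0.511, -0.49, 0.489, -0.509]
force: [0.1, 0.5, 0.5]
finger_gap: 0.995
t: 2.82
tcp_pos: [0.4602, 0.2731, 0.0396]
tool_rot: [-0.509, 0.49, -0.491, 0.51]
force: [-2.8, 2.4, 7.1]
finger_gap: 0.684
t: 3.57
tcp_pos: [0.4608, 0.2728, 0.1395]
tool_rot: [-0.508, 0.49, -0.491, 0.51]
force: [-0.5, 0.4, -3.4]
finger_gap: 0.687
```

```bash
python3 -m jog '[[[1,0,0.3],0],[[3,0,1],0],[[6,0,2],0],[[9,0,3],0],[[12,0,4],0],[[15,0,5],0],[[18,0,6],0],[[21,0,7],0],[[24,0,8],0],[[26.5,0,9],0],[[28.2,0,9.5],0],[[29,0,9.75],0],[[29.2,0,9.75],0],[[29.2,0,9.75],0],[[29.2,0,9.75],0],[[29.2,0,9.75],0]]'
python3 - <<'E'
from h import *
s=snap('wrist','w2.png'); a=snap('scene'); b=snap('side'); st=manip.sense(); np.set_printoptions(precision=4,suppress=True)
print(st['t'],st['tcp_pos'],st['force'],st['q'])
A=s['frame'][:,:,::-1]
x=cv2.resize(a['frame'][190:330,200:360,::-1],None,fx=2,fy=2); y=cv2.resize(b['frame'][190:330,285:445,::-1],None,fx=2,fy=2)
o=np.zeros((560,800,3),np.uint8); o[:480,:480]=A[:,80:560]; o[:280,480:]=x; o[280:,480:]=y; cv2.imwrite('pics/w2.png',o)
for p in [(.5967,.02,.067),(.541,.018,.067)]: print(proj(s,p)-[80,0])
E
```

```text
t: 4.9
tcp_pos: [0.5675, -0.0141, 0.1379]
tool_rot: [0.51, -0.491, 0.489, -0.51]
force: [0.0, -0.0, -2.4]
finger_gap: 0.687
5.05 [ 0.5681 -0.0143  0.1384] [-0.425   0.1131 -2.6424] [-0.2218  0.5765  1.6619  0.0001  0.9036 -0.2615]
[281.5533 206.1322]
[190.301  205.8291]
```

View pics/w2.png

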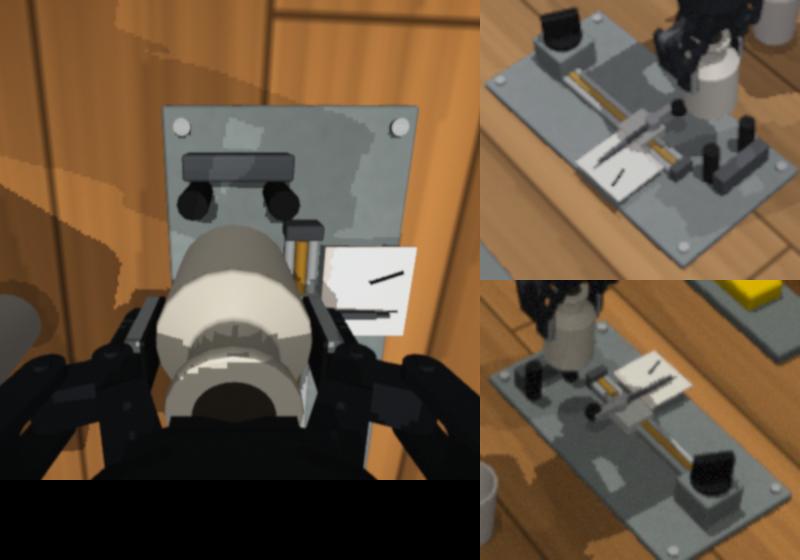

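The wrist view shows the post tops at crop pixels (193,208) and (285,208), about 3 px right of the prediction, so the seat is near (0.572,-0.010). The vase hangs upright between the pad and the posts. I shift it slightly in x and lower it.

```bash
python3 -m jog '[[[0.1,1,0.2],0],[[0.2,2,0.35],0],[[0.2,3.5,0.35],0],[[0.2,5,0.35],0],[[0.2,6.5,0.35],0],[[0.2,7.5,0.35],0],[[0.2,8,0.35],0],[[0.2,8.3,0.35],0],[[0.2,8.3,0.35],0],[[0.2,8.3,0.35],0],[[0.2,8.3,0.35],0]]'
python3 -m jog '[[[0,0.1,0],0],[[0,0.1,0],0],[[0,0.2,0],0],[[0,0.2,0],0],[[0,0.2,0],0]]'
python3 -m jog '[[[0,0.1,0],0],[[0,0.1,0],0],[[0,0.2,0],0],[[0,0.2,0],0],[[0,0.2,0],0]]'
```

```text
t: 5.97
tcp_pos: [0.5728, -0.0174, 0.056]
tool_rot: [-0.509, 0.49, -0.491, 0.51]
force: [0.4, -0.6, -2.4]
finger_gap: 0.687
t: 6.38
tcp_pos: [0.5721, -0.0173, 0.0534]
tool_rot: [-0.509, 0.49, -0.49, 0.509]
force: [-0.4, 0.5, -2.9]
finger_gap: 0.684
t: 6.8
tcp_pos: [0.5722, -0.0174, 0.0517]
tool_rot: [-0.509, 0.49, -0.491, 0.509]
force: [-1.1, -0.4, 2.5]
finger_gap: 0.687
```

```bash
python3 -m jog '[[[-0.05,-0.08,0],0],[[-0.1,-0.08,0],0],[[-0.2,-0.08,0],0],[[-0.3,-0.08,0],0],[[-0.4,-0.08,0],0],[[-0.4,-0.08,0],0]]' - 20
python3 -m jog '[[[-0.05,0,0],0],[[-0.1,0,0],0],[[-0.15,0,0],0],[[-0.2,0,0],0],[[-0.2,0,0],0],[[-0.2,0,0],0]]'
python3 -m jog '[[[-0.05,0,0],0],[[-0.1,0,0],0],[[-0.1,0,0],0],[[-0.1,0,0],0]]'
```

```text
t: 7.3
tcp_pos: [0.5718, -0.013, 0.0519]
tool_rot: [0.51, -0.49, 0.49, -0.509]
force: [-1.1, -0.2, -2.4]
finger_gap: 0.686
t: 7.8
tcp_pos: [0.5719, -0.0113, 0.0521]
tool_rot: [-0.509, 0.49, -0.49, 0.509]
force: [-0.9, 0.4, -2.6]
finger_gap: 0.687
t: 8.13
tcp_pos: [0.5717, -0.0103, 0.0521]
tool_rot: [0.51, -0.49, 0.49, -0.509]
force: [-0.5, -0.1, -2.7]
finger_gap: 0.686
```

```bash
python3 -m jog '[[[-0.05,0,0],0],[[-0.1,0,0],0],[[-0.1,0,0],0],[[-0.1,0,0],0]]'
python3 -m jog '[[[-0.05,0,0],0],[[-0.1,0,0],0],[[-0.1,0,0],0],[[-0.1,0,0],0]]'
python3 -m jog '[[[-0.05,0,0],0],[[-0.1,0,0],0],[[-0.1,0,0],0],[[-0.1,0,0],0]]'
```

```text
t: 8.47
tcp_pos: [0.5714, -0.0098, 0.052]
tool_rot: [0.51, -0.49, 0.49, -0.509]
force: [-1.8, -5.0, -3.3]
finger_gap: 0.685
t: 8.8
tcp_pos: [0.5714, -0.0098, 0.0521]
tool_rot: [0.51, -0.49, 0.491, -0.509]
force: [-2.8, -7.7, -2.8]
finger_gap: 0.687
t: 9.13
tcp_pos: [0.5708, -0.0091, 0.052]
tool_rot: [0.511, -0.49, 0.49, -0.508]
force: [-3.8, -9.4, -2.3]
finger_gap: 0.686
```

```bash
python3 -m jog '[[[0,0.08,0],0],[[0,0.1,0],0],[[0,0.1,0],0]]'
python3 -m jog '[[[0,0,0],0],[[0,0,0],0],[[0,0,0],0],[[0,0,0],0],[[0,0,0],0],[[0,0,0],0]]' 8.5
python3 - <<'E'
from h import *
s=snap('wrist'); a=snap('scene'); b=snap('side'); st=manip.sense()
print(st['t'],st['tcp_pos'],st['force'])
A=s['frame'][:,:,::-1]
x=cv2.resize(a['frame'][190:330,200:360,::-1],None,fx=2,fy=2); y=cv2.resize(b['frame'][190:330,285:445,::-1],None,fx=2,fy=2)
o=np.zeros((560,800,3),np.uint8); o[:480,:480]=A[:,80:560]; o[:280,480:]=x; o[280:,480:]=y; cv2.imwrite('pics/w3.png',o)
E
```

```text
t: 9.38
tcp_pos: [0.5707, -0.0091, 0.0518]
tool_rot: [0.511, -0.49, 0.49, -0.509]
force: [-5.3, -9.1, 3.5]
finger_gap: 0.684
t: 9.88
tcp_pos: [0.572, -0.007, 0.0512]
tool_rot: [-0.509, 0.49, -0.49, 0.51]
force: [-0.2, -0.2, 0.9]
finger_gap: 0.997
10.0333 [ 0.57177867 -0.00716233  0.05107718] [-0.39181588  0.42156035 -0.14257387]
```

View pics/w3.png

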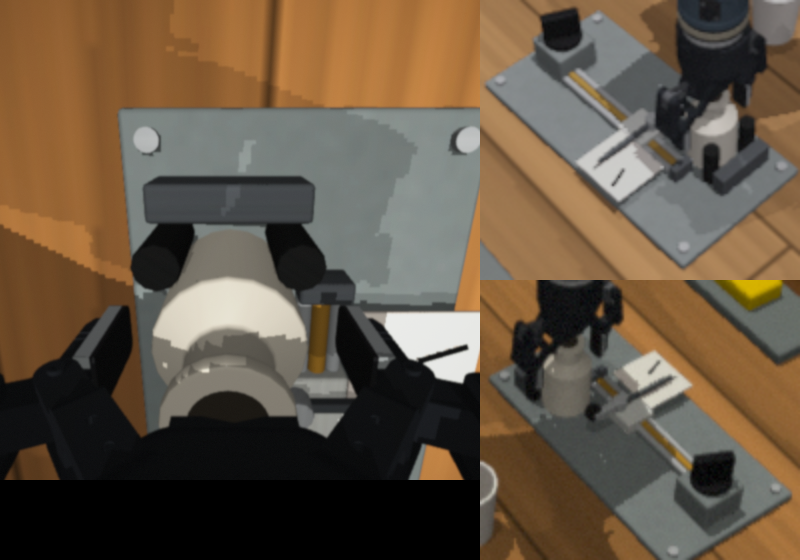

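The vase stands upright against both posts with the fingers open: its lip is centred at 229 px and the posts' midpoint is 228.5 px. Next I rise and go to the knob.

```bash
python3 -m jog '[[[0,-1,0],0],[[0,-3,0],0],[[0,-6,0],0],[[0,-9,0],0],[[0,-12,0],0],[[0,-15,0],0],[[0,-16,0],0],[[4,-16,0.5],-0.12],[[8,-16,1],-0.24],[[12,-16,1.5],-0.36],[[16,-16,2],-0.48],[[20,-16,2.5],-0.6],[[22.5,-16,3],-0.72],[[22.5,-16,3],-0.84],[[22.5,-16,3],-0.96],[[22.5,-16,3],-1.06],[[22.5,-16,3],-1.06],[[22.5,-16,3],-1.06],[[22.5,-16,3],-1.06]]' 6 40
python3 - <<'E'
from h import *
s=snap('wrist','w4.png'); st=manip.sense(); np.set_printoptions(precision=4,suppress=True)
print(st['t'],st['tcp_pos'],st['q'],R.from_quat(st['tool_rot']).as_matrix()[:,2])
print(proj(s,(.612,-.231,.098)),proj(s,(.592,-.2215,.098)),proj(s,(.6315,-.241,.098)))
E
```

```text
t: 11.62
tcp_pos: [0.61, -0.2307, 0.2109]
tool_rot: [-0.687, 0.167, -0.166, 0.687]
force: [-0.0, 0.3, 0.5]
finger_gap: 0.702
11.6667 [ 0.6101 -0.2307  0.211 ] [-0.5325  0.5865  1.3799 -0.      1.1755 -1.6291] [0.4567 0.8896 0.    ]
[313.1594 238.5544] [312.1892 209.685 ] [313.2091 265.7645]
```

View pics/w4.png

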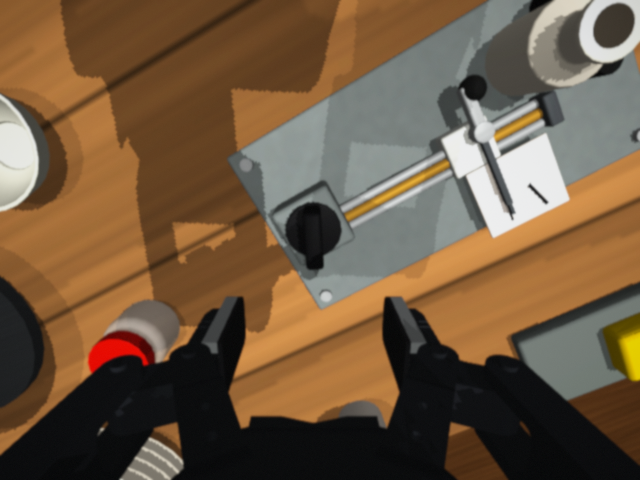

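The wrist view shows the bar running from (312,207) to (316,268), vertical in the image and between the jaws. Its centre is near (314,238), as predicted. The pointer is relaxed at the tick. Next I descend and grip.

```bash
python3 -m jog '[[[0.2,3,0.1],0],[[0.2,6,0.1],0],[[0.2,9,0.1],0],[[0.2,11.5,0.1],0],[[0.2,13,0.1],0],[[0.2,13.7,0.1],0],[[0.2,13.7,0.1],0],[[0.2,13.7,0.1],0]]' 6 30
python3 -m jog '[[[0,0,0],0],[[0,0,0],0],[[0,0,0],0],[[0,0,0],0],[[0,0,0],0],[[0,0,0],0],[[0,0,0],0],[[0,0,0],0],[[0,0,0],0]]' 1 30
```

```text
t: 12.33
tcp_pos: [0.613, -0.2311, 0.0745]
tool_rot: [0.687, -0.165, 0.166, -0.687]
force: [0.5, 0.6, 0.1]
finger_gap: 0.704
t: 13.08
tcp_pos: [0.6127, -0.232, 0.0746]
tool_rot: [0.688, -0.165, 0.166, -0.687]
force: [-3.0, -4.5, 4.2]
finger_gap: 0.16
```

```bash
python3 -m jog '[[[0,-0.1,0],0.06],[[0,-0.1,0],0.15],[[0,-0.1,0],0.25],[[0,-0.1,0],0.35],[[0,-0.1,0],0.45],[[0,-0.1,0],0.55],[[0,-0.1,0],0.65],[[0,-0.1,0],0.7],[[0,-0.1,0],0.7]]'
python3 -m jog '[[[0,0,0],0.1],[[0,0,0],0.2],[[0,0,0],0.3],[[0,0,0],0.4],[[0,0,0],0.5],[[0,0,0],0.6],[[0,0,0],0.7],[[0,0,0],0.7]]'
python3 - <<'E'
from h import *
a=snap('scene'); b=snap('side'); st=manip.sense(); np.set_printoptions(precision=4,suppress=True)
print(st['t'],st['tcp_pos'],st['q'],st['force'],st['ft_torque'])
def c(s,x,y): return cv2.resize(s['frame'][y:y+125,x:x+133,::-1],None,fx=3,fy=3,interpolation=cv2.INTER_CUBIC)
o=np.hstack([c(a,225,190),c(b,300,195)]); cv2.imwrite('pics/k1.png',o)
E
```

```text
t: 13.83
tcp_pos: [0.6133, -0.2316, 0.0753]
tool_rot: [-0.589, 0.391, -0.392, 0.589]
force: [0.1, -3.2, 3.4]
finger_gap: 0.157
t: 14.5
tcp_pos: [0.6142, -0.2317, 0.0755]
tool_rot: [0.418, -0.568, 0.571, -0.42]
force: [1.9, -4.3, 2.4]
finger_gap: 0.153
14.6 [ 0.6142 -0.2317  0.0755] [-0.5309  0.7582  1.4668  0.0007  0.9126 -0.2324] [ 1.871 -4.594  2.121] [-0.6952 -0.585   0.0418]
```

View pics/k1.png

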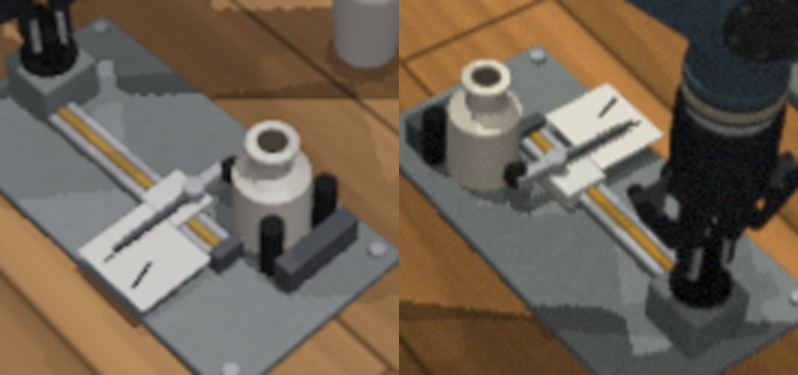

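The scene crop shows the pad close to the vase, with the pointer still roughly on the tick at (110,258) and the mark at (142,274). In the side crop the mark is at (606,107) and the pointer tip at (637,124). I'll measure the pointer by code from here.

```bash
cat > meas.py <<'E'
from h import *
np.set_printoptions(precision=1,suppress=True)
O=np.array([.572,-.0098]); th=np.radians(2.2); X=np.array([np.cos(th),np.sin(th)]); Y=np.array([-X[1],X[0]])
def jig(s,u,v,z=.038):
    d=ray(s,u,v,z)[:2]-O; return np.array([d@X,d@Y])*1000
def run(views=('scene','side')):
    st=manip.sense(); print('t',round(st['t'],2),'q6',round(st['q'][5],3),'tcpz',round(st['tcp_pos'][2],4),'F',np.array(st['force']))
    for n in views:
        s=snap(n); g=cv2.cvtColor(s['frame'],cv2.COLOR_RGB2GRAY); sat=cv2.cvtColor(s['frame'],cv2.COLOR_RGB2HSV)[...,1]
        U,V=np.meshgrid(np.arange(640),np.arange(480))
        # region: jig x 70..125 mm from seat, y -75..25
        poly=np.array([proj(s,[*(O+X*a+Y*b),.038]) for a,b in ((.062,-.085),(.135,-.085),(.135,.03),(.062,.03))])
        roi=np.zeros(g.shape,np.uint8); cv2.fillPoly(roi,[poly.astype(np.int32)],1)
        white=((g>165)&(sat<40)&(roi>0)).astype(np.uint8)
        c=max(cv2.findContours(white,0,1)[0],key=cv2.contourArea); hull=np.zeros_like(roi); cv2.fillPoly(hull,[cv2.convexHull(c)],1)
        hull=cv2.erode(hull,np.ones((3,3)))
        dark=((g<130)&(hull>0)).astype(np.uint8)
        k,lab,stt,cen=cv2.connectedComponentsWithStats(dark,connectivity=8)
        pc=np.array([jig(s,*p[0]) for p in cv2.convexHull(c)]); print(n,'scale x',pc[:,0].min(),pc[:,0].max(),'y',pc[:,1].min(),pc[:,1].max())
        for i in range(1,k):
            if stt[i,4]<8: continue
            ys,xs=np.where(lab==i); P=np.array([jig(s,x,y) for x,y in zip(xs,ys)]).astype(np.float32)
            l=cv2.fitLine(P,cv2.DIST_L2,0,.01,.01).ravel(); a=np.arctan2(l[1],l[0]); a=(a+np.pi/2)%np.pi-np.pi/2
            far=P[P[:,0]>P[:,0].max()-4].mean(0)
            print('  n',stt[i,4],'cen',P.mean(0),'ang %.3f'%a,'x',P[:,0].min(),P[:,0].max(),'tip',far,'y@115-on-line %.1f'%(l[3]+(P[:,0].max()-l[2])*np.tan(a)))
if __name__=='__main__': run()
E
python3 meas.py
```

```text
t 14.6 q6 -0.232 tcpz 0.0755 F [ 1.9 -4.6  2.1]
scene scale x 61.0613519262193 134.94143742002188 y -80.29927193013171 5.499104622265598
  n 8 cen [ 71.9 -73.1] ang 0.474 x 67.96555 75.32077 tip [ 73.4 -73. ] y@115-on-line -71.3
  n 52 cen [ 88.  -50.1] ang -0.007 x 64.263466 114.247696 tip [112.6 -49.9] y@115-on-line -50.2
  n 10 cen [115.7 -19. ] ang 0.331 x 105.50679 125.738144 tip [124.1 -16. ] y@115-on-line -15.5
side scale x 61.135353410360715 124.24793304747564 y -77.36014581522375 -3.13292822426469
  n 9 cen [106.9 -26.1] ang 0.359 x 96.40892 115.78633 tip [114.7 -23.6] y@115-on-line -22.7
  n 50 cen [ 86.7 -52.3] ang -0.002 x 64.6344 112.214134 tip [111.2 -53.2] y@115-on-line -52.3
```

```bash
python3 -m jog '[[[0,0,0],0.1],[[0,0,0],0.2],[[0,0,0],0.3],[[0,0,0],0.4],[[0,0,0],0.5],[[0,0,0],0.6],[[0,0,0],0.6]]'; python3 meas.py
python3 -m jog '[[[0,0,0],0.1],[[0,0,0],0.2],[[0,0,0],0.3],[[0,0,0],0.3],[[0,0,0],0.3]]'; python3 meas.py
```

```text
t: 15.28
tcp_pos: [0.6147, -0.2322, 0.0756]
tool_rot: [0.23, -0.667, 0.67, -0.233]
force: [5.1, -3.9, 0.8]
finger_gap: 0.155
t 15.28 q6 0.372 tcpz 0.0756 F [ 5.1 -3.9  0.8]
scene scale x 60.618827117583926 134.94143742002188 y -69.47719247031505 11.478857929317181
  n 58 cen [ 88.6 -41.7] ang 0.041 x 63.381863 116.35977 tip [114.7 -40.5] y@115-on-line -40.6
  n 11 cen [115.9 -12.7] ang 0.362 x 104.09345 126.037125 tip [124.4  -9.5] y@115-on-line -8.8
side scale x 61.135353410360715 124.24793304747564 y -71.58427228053135 3.360320978038887
  n 50 cen [ 86.3 -43.6] ang 0.056 x 64.744446 110.72917 tip [109.6 -41.5] y@115-on-line -42.3
t: 15.8
tcp_pos: [0.6148, -0.2326, 0.0756]
tool_rot: [0.129, -0.694, 0.696, -0.132]
force: [5.2, -4.9, 0.8]
finger_gap: 0.156
t 15.8 q6 0.669 tcpz 0.0756 F [ 5.2 -4.9  0.8]
scene scale x 60.618827117583926 134.94143742002188 y -65.68577087773124 14.377168547953016
  n 56 cen [ 86.9 -35.5] ang 0.106 x 63.381863 115.09448 tip [113.4 -32.3] y@115-on-line -32.5
  n 11 cen [115.5  -9.9] ang 0.350 x 104.277985 126.185936 tip [125.3  -6.1] y@115-on-line -6.0
side scale x 61.135353410360715 124.24793304747564 y -68.55772276912477 6.560614495314638
  n 9 cen [105.6 -18. ] ang 0.362 x 96.73405 116.17631 tip [116.2 -13.8] y@115-on-line -14.0
  n 49 cen [ 86.2 -37.2] ang 0.112 x 64.85484 111.09994 tip [110.  -33.2] y@115-on-line -34.4
```

```bash
python3 -m jog '[[[0,0,0],0.1],[[0,0,0],0.2],[[0,0,0],0.3],[[0,0,0],0.4],[[0,0,0],0.5],[[0,0,0],0.6],[[0,0,0],0.6],[[0,0,0],0.6]]'; python3 meas.py
```

```text
t: 16.57
tcp_pos: [0.6147, -0.2333, 0.0756]
tool_rot: [-0.083, -0.701, 0.704, 0.079]
force: [4.2, -7.1, -0.0]
finger_gap: 0.158
t 16.57 q6 1.269 tcpz 0.0756 F [ 4.2 -7.1 -0. ]
scene scale x 60.96787755912108 135.07749494279577 y -61.318020022495205 20.226435844777324
  n 51 cen [ 88.1 -20.5] ang 0.268 x 65.772804 114.34298 tip [112.2 -13.7] y@115-on-line -13.3
  n 10 cen [115.5  -4.1] ang 0.385 x 106.23393 124.76427 tip [123.1  -1. ] y@115-on-line -0.3
side scale x 61.34649089965354 124.24793304747564 y -62.52492656017412 12.308748970881545
  n 53 cen [ 88.2 -20.8] ang 0.348 x 65.18812 114.299286 tip [113.2  -9.5] y@115-on-line -11.3
```

```bash
python3 -m jog '[[[0,0,0],0.1],[[0,0,0],0.2],[[0,0,0],0.2],[[0,0,0],0.2]]'; python3 meas.py
python3 - <<'E'
from h import *
a=load('scene'); b=load('side')
def c(s,x,y): return cv2.resize(s['frame'][y:y+80,x:x+80,::-1],None,fx=5,fy=5,interpolation=cv2.INTER_CUBIC)
cv2.imwrite('pics/k2.png',np.hstack([c(a,250,235),c(b,330,205)]))
E
```

```text
t: 17.0
tcp_pos: [0.6146, -0.2335, 0.0756]
tool_rot: [-0.153, -0.69, 0.692, 0.149]
force: [3.7, -7.4, 0.5]
finger_gap: 0.155
t 17.0 q6 1.469 tcpz 0.0756 F [ 3.7 -7.4  0.5]
scene scale x 60.96787755912108 135.07749494279577 y -59.72870156134722 22.35817715262645
  n 60 cen [ 92.  -13.2] ang 0.376 x 66.2696 123.194115 tip [121.5   0.6] y@115-on-line -0.9
side scale x 61.34649089965354 124.24793304747564 y -60.647255845616264 13.745482962671069
  n 47 cen [ 85.4 -16.8] ang 0.330 x 65.299904 112.22651 tip [111.1  -8.1] y@115-on-line -7.6
```

View pics/k2.png

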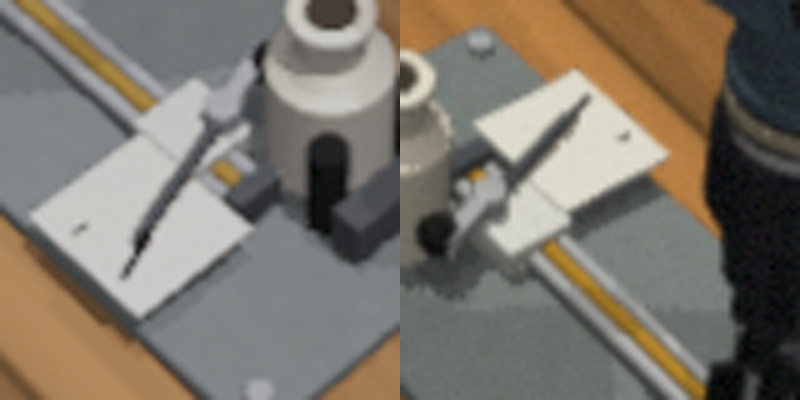

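```bash
cat > ang.py <<'E'
from meas import *
for n in ('scene','side'):
    s=snap(n); g=cv2.cvtColor(s['frame'],cv2.COLOR_RGB2GRAY).astype(np.float32)
    sp=lambda X_,Y_: cv2.remap(g,np.float32([[X_]]),np.float32([[Y_]]),cv2.INTER_LINEAR)[0,0]
    L=[]
    for x in np.arange(70,108,1.5):
        yy=np.arange(-45,10,.25); v=np.array([sp(*proj(s,[*(O+X*x/1000+Y*y/1000),.038])) for y in yy])
        w=np.clip(150-v,0,None); i=np.argmin(v); m=abs(yy-yy[i])<5; w=w*m
        if w.sum()>0: L.append((x,(w*yy).sum()/w.sum()))
    L=np.float32(L); l=cv2.fitLine(L,cv2.DIST_HUBER,0,.01,.01).ravel(); a=np.arctan2(l[1],l[0])
    res=L[:,1]-(l[3]+(L[:,0]-l[2])*np.tan(a)); y35=l[3]+(35-l[2])*np.tan(a)
    print(n,'angle %.3f'%a,'pivot y %.1f'%y35,'resid',np.abs(res).max(), 'tip y-err mm %.1f'%(80*(np.sin(a)-np.sin(.35))))
E
python3 ang.py
```

```text
scene angle 0.343 pivot y -34.0 resid 1.353363 tip y-err mm -0.5
side angle 0.338 pivot y -34.9 resid 0.6560383 tip y-err mm -0.9
```

```bash
python3 -m jog '[[[0,0,0],0.03],[[0,0,0],0.03],[[0,0,0],0.03],[[0,0,0],0.03]]'; python3 ang.py
python3 -m jog '[[[0,0,0],0],[[0,0,0],0],[[0,0,0],0],[[0,0,0],0],[[0,0,0],0]]' 5; python3 ang.py
python3 -m jog '[[[0,-1,0],0],[[0,-3,0],0],[[0,-6,0],0],[[0,-9,0],0],[[0,-12,0],0],[[0,-14,0],0],[[0,-14,0],0],[[0,-14,0],0],[[0,-14,0],0],[[0,-14,0],0]]'; python3 ang.py
python3 - <<'E'
from h import *
a=load('scene'); b=load('side'); w=snap('wrist'); print(manip.sense()['t'],manip.sense()['force'])
def c(s,x,y): return cv2.resize(s['frame'][y:y+100,x:x+130,::-1],None,fx=3,fy=3,interpolation=cv2.INTER_CUBIC)
cv2.imwrite('pics/k3.png',np.hstack([c(a,240,205),c(b,300,195)]))
E
```

```text
t: 17.53
tcp_pos: [0.6145, -0.2335, 0.0756]
tool_rot: [-0.163, -0.687, 0.69, 0.159]
force: [4.0, -7.4, -0.1]
finger_gap: 0.158
scene angle 0.361 pivot y -34.6 resid 1.298212 tip y-err mm 0.8
side angle 0.333 pivot y -34.2 resid 0.9252672 tip y-err mm -1.3
t: 18.05
tcp_pos: [0.6117, -0.23, 0.0745]
tool_rot: [0.161, 0.689, -0.688, -0.162]
force: [1.2, -0.4, 0.2]
finger_gap: 0.586
scene angle 0.361 pivot y -34.6 resid 1.3214931 tip y-err mm 0.8
side angle 0.331 pivot y -34.0 resid 0.8984213 tip y-err mm -1.4
t: 18.98
tcp_pos: [0.6114, -0.2304, 0.2134]
tool_rot: [0.16, 0.689, -0.688, -0.163]
force: [0.2, -0.1, -0.0]
finger_gap: 0.585
scene angle 0.362 pivot y -34.7 resid 1.3370571 tip y-err mm 0.9
side angle 0.331 pivot y -34.0 resid 0.9797926 tip y-err mm -1.5
19.1333 [ 0.34522515  0.22973302 -1.01271587]
```

View pics/k3.png

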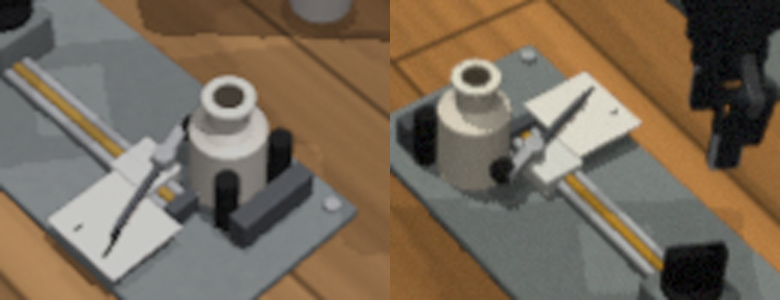

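```bash
python3 -m jog '[[[0,-2,-3],0],[[0,-3,-6],0],[[0,-3,-9],0],[[0,-3,-12],0],[[0,-3,-15],0],[[0,-3,-18],0],[[0,-3,-21],0],[[0,-3,-22],0],[[0,-3,-22],0],[[0,-3,-22],0],[[0,-3,-22],0],[[0,-3,-22],0]]'; sed -i "s/^for n in .*/import sys\nfor n in sys.argv[1:] or ('scene','side'):/" ang.py; python3 ang.py wrist
python3 - <<'E'
from h import *
cv2.imwrite('pics/k4.png',load('wrist')['frame'][:,:,::-1])
E
```

```text
t: 20.13
tcp_pos: [0.7098, -0.0358, 0.2449]
tool_rot: [-0.162, -0.688, 0.688, 0.163]
force: [-0.2, -0.1, 0.0]
finger_gap: 0.585
wrist angle 0.316 pivot y -33.4 resid 0.39911652 tip y-err mm -2.6
```

View pics/k4.png

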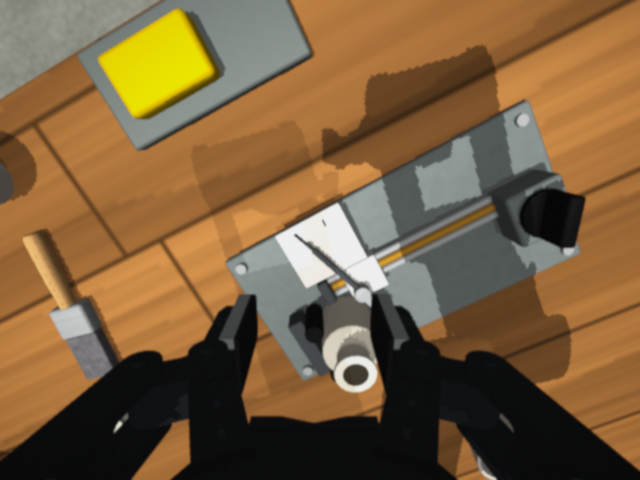

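The wrist view shows the pointer from (360,290) to (297,235), lying over the mark, with the vase against both posts. The angle estimates differ a little, so I re-fit away from the mark and zoom in.

```bash
sed -e "s/s=snap(n)/s=load(n)/" -e "s/108,1.5/XM,1.5/" -e "s/^import sys/import sys\nXM=float(sys.argv.pop(1))/" ang.py > ang2.py; for x in 96 102; do python3 ang2.py $x scene side wrist; done
python3 - <<'E'
from h import *
o=cv2.resize(load('wrist')['frame'][195:295,270:390,::-1],None,fx=6,fy=6,interpolation=cv2.INTER_CUBIC); cv2.imwrite('pics/k5.png',o)
E
```

```text
scene angle 0.335 pivot y -33.2 resid 0.9243221 tip y-err mm -1.1
side angle 0.313 pivot y -33.2 resid 0.36200142 tip y-err mm -2.8
wrist angle 0.310 pivot y -33.1 resid 0.18080997 tip y-err mm -3.0
scene angle 0.348 pivot y -33.9 resid 1.152216 tip y-err mm -0.1
side angle 0.318 pivot y -33.4 resid 0.37541008 tip y-err mm -2.4
wrist angle 0.310 pivot y -33.1 resid 0.24522018 tip y-err mm -3.0
```

View pics/k5.png

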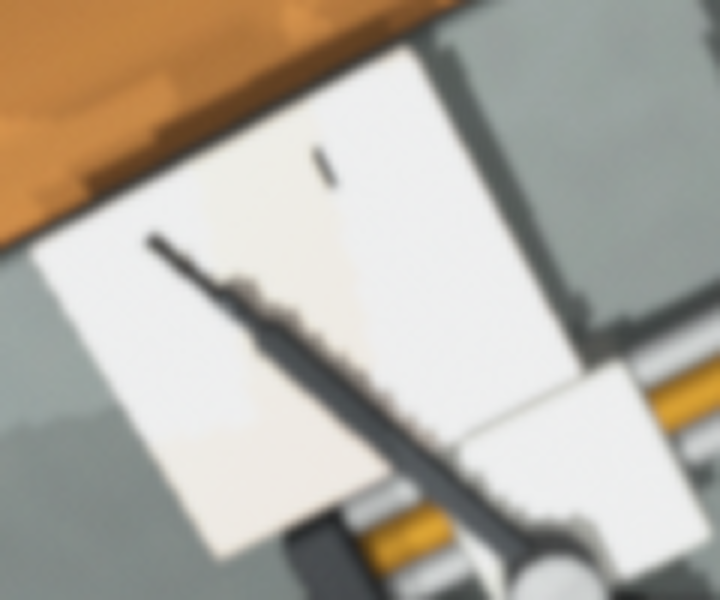

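```bash
sed -i "s/150-v/110-v/" ang2.py; python3 ang2.py 102 scene side wrist
python3 - <<'E'
from meas import *
s=load('wrist'); c=lambda u,v:(270+u/6-.4,195+v/6-.4)
for z in (.03,.033,.036,.038): print(z,'tick',jig(s,*c(325,167),z),'markend',jig(s,*c(150,238),z),'tip',jig(s,*c(228,297),z))
for z in (.038,.042,.046,.05): print(z,'pivot ball',jig(s,*c(560,592),z))
E
```

```text
scene angle 0.348 pivot y -33.8 resid 0.88996506 tip y-err mm -0.2
side angle 0.318 pivot y -33.4 resid 0.28256607 tip y-err mm -2.4
wrist angle 0.312 pivot y -33.2 resid 0.13058662 tip y-err mm -2.9
0.03 tick [120.1 -33.2] markend [123.5  -0.3] tip [107.5  -7. ]
0.033 tick [120.8 -33.5] markend [124.2  -0.9] tip [108.3  -7.5]
0.036 tick [121.5 -33.8] markend [124.9  -1.4] tip [109.1  -8. ]
0.038 tick [122. -34.] markend [125.4  -1.8] tip [109.7  -8.4]
0.038 pivot ball [ 32.  -33.7]
0.042 pivot ball [ 33.9 -34.1]
0.046 pivot ball [ 35.9 -34.5]
0.05 pivot ball [ 37.9 -34.9]
```

Calibrating within the wrist view (tick to mark-end spacing 32.5 mm against 31.9 expected) puts the pointer about 2 mm short. I regrip the knob, centring better since it had pulled the hand about 4 mm, and nudge it by 0.08 rad.

```bash
python3 -m jog '[[[0,0,3],0],[[0,0,6],0],[[0,0,9],0],[[0,0,12],0],[[0,0,15],0],[[0,0,18],0],[[-0.4,1,21],0],[[-0.4,3,22.2],0],[[-0.4,6,22.2],0],[[-0.4,9,22.2],0],[[-0.4,12,22.2],0],[[-0.4,14.5,22.2],0],[[-0.4,16,22.2],0],[[-0.4,16.8,22.2],0],[[-0.4,16.8,22.2],0],[[-0.4,16.8,22.2],0]]' 5 30
python3 -m jog '[[[0,0,0],0],[[0,0,0],0],[[0,0,0],0],[[0,0,0],0],[[0,0,0],0],[[0,0,0],0],[[0,0,0],0]]' 1 30
python3 ang.py
python3 -m jog '[[[0,0,0],0.04],[[0,0,0],0.08],[[0,0,0],0.08],[[0,0,0],0.08],[[0,0,0],0.08]]'; python3 ang.py
```

```text
t: 21.52
tcp_pos: [0.6153, -0.2355, 0.0776]
tool_rot: [-0.162, -0.688, 0.688, 0.162]
force: [0.2, -0.4, -0.1]
finger_gap: 0.584
t: 22.1
tcp_pos: [0.6163, -0.2346, 0.0781]
tool_rot: [-0.162, -0.688, 0.688, 0.161]
force: [2.4, 2.3, 3.9]
finger_gap: 0.156
scene angle 0.359 pivot y -34.5 resid 1.2691898 tip y-err mm 0.7
side angle 0.330 pivot y -34.0 resid 0.99251366 tip y-err mm -1.5
t: 22.62
tcp_pos: [0.6161, -0.2348, 0.0778]
tool_rot: [-0.19, -0.681, 0.681, 0.188]
force: [1.9, 1.3, 5.3]
finger_gap: 0.157
scene angle 0.354 pivot y -32.1 resid 0.432539 tip y-err mm 0.3
side angle 0.342 pivot y -32.7 resid 0.48891068 tip y-err mm -0.6
```

```bash
python3 -m jog '[[[0,0,0],0],[[0,0,0],0],[[0,0,0],0],[[0,0,0],0],[[0,0,0],0]]' 5
python3 -m jog '[[[0,-1,0],0],[[0,-3,0],0],[[0,-6,0],0],[[0,-9,0],0],[[0,-12,0],0],[[0,-15,0],0],[[0,-17,0],0],[[0,-17,-4],0],[[0,-17,-8],0],[[0,-17,-12],0],[[0,-17,-16],0],[[0,-17,-20],0],[[0,-17,-22],0],[[0,-17,-22],0],[[0,-17,-22],0],[[0,-17,-22],0],[[0,-17,-22],0]]'; python3 ang.py scene side wrist
python3 - <<'E'
from h import *
o=cv2.resize(load('wrist')['frame'][190:390,230:430,::-1],None,fx=3,fy=3,interpolation=cv2.INTER_CUBIC); cv2.imwrite('pics/k6.png',o)
E
```

```text
t: 23.13
tcp_pos: [0.6146, -0.2346, 0.0765]
tool_rot: [0.189, 0.681, -0.681, -0.19]
force: [-0.1, 1.1, 0.6]
finger_gap: 0.583
t: 24.55
tcp_pos: [0.7279, -0.0476, 0.2474]
tool_rot: [-0.189, -0.681, 0.681, 0.19]
force: [-0.3, 0.1, 0.2]
finger_gap: 0.58
scene angle 0.352 pivot y -32.1 resid 0.57110214 tip y-err mm 0.1
side angle 0.341 pivot y -32.5 resid 0.35824203 tip y-err mm -0.7
wrist angle 0.347 pivot y -33.3 resid 0.25566292 tip y-err mm -0.3
```

All three views now agree that the pointer is within 1 mm of the mark, and the arm is clear of everything.

```bash
python3 -c "
from station import workorder; workorder.sign_off()"
```

```text
the job is handed in; nothing more can be done
```

I stood the vase on the jig, slid it home against both posts at about 9 N, and let go. I then turned the knob clockwise in one long grasp. I let go and checked, then regripped for a further 0.08 rad and let go again. The job was handed in at about 24.6 s of the 70 s.

- **Pointer:** the last fits, taken with the knob released and the arm clear, gave lever angles of 0.352 (scene), 0.341 (side) and 0.347 rad (wrist) against the 0.35 target. That puts the tip about -0.7 to +0.1 mm from the mark.
- **Earlier disagreement:** before the nudge the three views disagreed, putting the tip between 3 mm short and 1 mm past the mark. I judged it about 2 mm short, which is why I added the extra turn.
- **Vase:** it looked upright and touching both posts in the last pictures I could view, which were before the final nudge. I could not view the last picture because the 12-picture limit was reached, so after the nudge only the computed angles were checked.
- **Pad force:** I did not measure the pad force directly; it is inferred from the lever angle (about 5 N at the mark).

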